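# Hang the parts basket and raise the telescopic display stand

### The job

Take the pink parts basket by its handle, hang it by that handle on the two prongs of the telescopic display stand, and let go of it. Then take the black grip at the top of the stand so that the orange button in its side is squeezed in, pull it straight up past the first stop to the second stop (both tubes fully out), and finish while still holding it up there with the button squeezed in and the basket hanging on the prongs. Leave the other things on the counter alone.

Things in the scene. Friction and masses are not known exactly. Their poses are not given: they have to be found in the camera images.
- pink_basket_handle (a point): Centre of the handle bar of the loose pink basket. The bar is round, 10 mm thick, 120 mm long, level along this point's y axis, 110 mm above the basket's underside. Its upright legs, 10 mm thick, stand at y = -60 and +60 mm, so the opening between bar and rim is 110 mm wide and 60 mm high.
- pink_basket: The loose pink basket, 80 mm (x) by 130 mm (y) by 45 mm high, 0.15 to 0.35 kg, front and back alike; origin at the centre of its underside, y along the handle bar, z up. Small motors in it are part of it and reach 4 mm above its rim.
- blue_basket: A light-blue basket of the same shape and size with black relays in it: a bystander, to be left alone. Origin at the centre of its underside. The two baskets may stand in each other's place.
- hook (a point): Midway between the two prongs: where the centre of the handle bar comes to rest (within 10 mm), bar along this point's y. x points out along the prongs, away from the column (column axis at x = -115 mm), z up. 146 mm above the counter with the stand shut. Bring the basket from the +x side, bar above the tips, prongs passing under the bar and over the rim, then lower.
- prong_tips (a point): Midway between the tops of the two upturned prong tips, 30 mm out (x) from hook and 19 mm above it; same axes. Prongs: steel rods 6 mm thick at y = -38 and +38 mm. From the column they run level (top 5 mm above hook) to 30 mm short of hook, dip to a shallow V (at hook, underside 12 mm below it) and rise to the tips.
- grip (a point): Centre of the black grip block on top of the stand, on the column's axis; same axes as hook. Block 28 mm (x) by 30 mm (y) by 52 mm high; centre 194 mm above the counter when shut, 314 mm at the second stop. Closing a gripper along y squeezes the button. The cross-piece carrying the prongs spans y = -38 to +38 mm, its top 40 mm below this centre.
- button_face (a point): Centre of the outer face of the orange button in the block's -y side, level with grip. Face 20 mm wide, 34 mm high, 6 mm proud of the block, 1 mm when fully in: 36 mm over block and button, 31 mm when pressed.
- stand: The fixed stand: dark steel foot 170 x 130 x 12 mm (x from -65 to +105 mm), aluminium column 38 mm diameter (collar 46 mm) up to 115 mm. Origin on the column's axis at counter level, x the way the prongs point, z up.
- button (a joint): How far the orange button is pressed in, 0 to 0.005 m. A spring pushes it out again: 4 N to start, 8 N fully in. It works a catch that keeps the stand shut: unless it is in by 4 mm or more the head cannot be pulled up. Keep it squeezed while pulling, and to push the stand fully shut again.
- head (a joint): How far the inner tube with the head is drawn out of the middle tube: 0 shut, 0.060 m at the first stop. Light friction; the head falls back under its own weight (0.22 kg plus the basket) if not held.
- middle_tube (a joint): How far the middle tube is drawn out of the column: 0 shut, 0.060 m at the second stop. It follows once the inner tube has reached its first stop, 120 mm of lift in all, and falls back if not held. The whole pull takes 8 to 12 N.
- motor: Bystander: bare DC motor, 38 mm diameter, 66 mm tall, standing; origin at the centre of its underside.
- carton: Bystander: white carton with a blue band, 60 x 90 x 60 mm; origin at the centre of its underside.
- screw_jar: Bystander: pale jar with a white cap, 52 mm diameter, 75 mm tall; origin at the centre of its underside.
- circuit_board: Bystander: green circuit board with parts on it, 100 x 70 mm, 18 mm high; origin at the centre of its underside.
- screwdriver: Bystander: red-handled screwdriver lying flat; origin at the centre of its underside.
- relay: Bystander: black relay with a yellow top, 35 x 50 x 42 mm; origin at the centre of its underside.
Things that resemble listed ones, but are neither listed nor needed, are in the scene too. What is shaped like the pink_basket but green is not meant.

How it is judged:
By the outcome, as a careful person would: the job done as asked, in the order asked, and still so for the second after the job is handed in, while the arm keeps its last pose, push and grip.
It also fails if it takes over 58 s, if anything falls off the work surface, if the arm or the gripper's body presses on something with over 40 N, if the wrist force passes 120 N, or if a joint passes its speed limit or range.

### The arm

A 6-joint arm with a two-finger parallel gripper is mounted at the origin on the work surface. World frame = base frame: x ahead of the robot, y to its left, z up, the work surface at z = 0. Lengths are in mm, angles in rad, forces in N, time in s.
With the tool pointing down it reaches from about 375 to 750 mm from the base axis. Payload 9 kg.
Tool frame: the origin (TCP) lies midway between the tips of the shut fingers; the grasp point (between the pads) lies 19 mm behind it; z points along the fingers, y is the line along which they close (so a half turn about z gives the same grasp; the last joint's range is limited). The gripper opens to 85 mm and grips with 20 to 120 N. Pads are 22 mm wide; open, the fingers measure 114 mm over their backs; the gripper's body (76 mm by 85 mm) begins 54 mm behind the grasp point. The pads swing forward as they close: fully open they stand 13 mm farther back than shut.
Start: joints at [-1.563, 0.104, 0.097, 1.564, 0, 1.353], TCP at [134.339, -584.799, 231.331] pointing down, gripper open.
Joint ranges: [-2.99, 2.99], [-0.84, 1.86], [-1.1, 1.16], [-1.84, 2.11], [-1.51, 1.56], [-3.14, 3.14]. Speed limits (rad/s): [2.22, 2.22, 2.57, 3.14, 3.14, 3.14].

### API

Orientations are given as a rotation vector (axis times angle).
In Python, from bench import r, snapshot, camera_info gives the robot as it stands. Calls block until the motion is done:
- r.goto(position, orientation): joint-space move of the TCP to a pose.
- r.move_l(position, feed=150, rotation=None, guard=None): straight line of the TCP; rotation=None keeps the orientation; feed is the mean speed in mm/s. With guard (N) it stops when the force on the tool has changed by that much, and returns True; else False.
- r.move_j(angles): joint-space move.
- r.set_gripper(opening, force=None): finger opening in mm; force is the grip in N (None keeps the last); returns when the fingers have stopped.
- r.hold(seconds).
- r.solve_ik(position, orientation): joint angles nearest the present ones, or None.
- snapshot(name): name is "side" or "top" or "wrist"; returns (picture, depth): 400x640x3 uint8, blue, green, red; 400x640 float32, mm along the optical axis (not along the pixel's ray), 0 where there is no reading.
- camera_info(name): a dict with "camera_matrix" (3x3 intrinsics, pixels), "world_from_camera" (4x4, takes a point from camera to world coordinates). Camera axes: x right, y up, looking along -z (the intrinsics and any distortion apply to the point x, -y, -z); pixel columns grow to the right and rows downward; lengths in mm; the calibration is good to about 2 mm. The wrist camera is an equidistant fisheye: a pixel r from the principal point sees the ray r / f radians off the axis. A picture is of the moment at which its call begins: read the wrist's pose just before it. camera_info takes no time and is no camera call; for the wrist camera it gives the pose at the moment of the call.
A pose or a line that the arm cannot do raises r.PlanningError and nothing moves.
- r.job_done(): hands the job in; it is judged then, once.
Readings, each from a call of its own:
- r.get_time(): time.
- r.get_qpos(): joint angles.
- r.get_dq(): joint speeds.
- r.get_joint_torque(): joint torques, N m.
- r.get_ee_pos(): TCP position.
- r.get_eef_rot(): TCP orientation.
- r.get_force(): force on the tool from outside, world axes, zero at the start.
- r.get_moment(): the same for the moment, N m.
- r.get_gripper_width(): finger opening in mm.
- r.get_grasp_force(): force on a finger pad.
Only numpy, scipy, OpenCV 4.12 (cv2) and the standard library are available. Lean on these libraries where they do the work, as an engineer would, in place of code of your own. Each camera call takes 0.05 s, during which the arm holds its last target. There are 200 camera calls.

## Working session

There is one attempt and no reset: what is moved stays moved. The work goes in short steps, each a Python script; the robot and the scene stay as the last script left them, time stands still between calls to the robot, and variables do not carry over. Pictures are saved under pics/ and viewed, at most 10 in all, crops included, and the job is handed in when it is done.

```bash
mkdir -p pics; ls
cat > h.py <<'E'
import numpy as np, cv2
from bench import r, snapshot, camera_info
def cloud(name, d):
    ci=camera_info(name); K=np.array(ci["camera_matrix"]); T=np.array(ci["world_from_camera"])
    v,u=np.mgrid[0:d.shape[0],0:d.shape[1]]
    P=np.stack([(u-K[0,2])/K[0,0]*d, -(v-K[1,2])/K[1,1]*d, -d],-1)
    return P@T[:3,:3].T+T[:3,3]
E
python3 - <<'E'
from h import *
for n in("top","side"):
    p,d=snapshot(n); cv2.imwrite(f"pics/{n}0.png",p); np.savez(f"{n}0.npz",p=p,d=d,X=cloud(n,d))
    ci=camera_info(n); print(n,ci)
print(r.get_time(),r.get_eef_rot())
E
```

```text
pics
top {'camera_matrix': array([[458.1677266 ,   0.        , 316.41328016],
       [  0.        , 458.1677266 , 196.68384976],
       [  0.        ,   0.        ,   1.        ]]), 'world_from_camera': array([[-1.83415574e-02,  9.96999878e-01, -7.51986113e-02,
         3.74674381e+02],
       [-9.99820500e-01, -1.79321481e-02,  6.11601297e-03,
        -1.47054673e+00],
       [ 4.74919155e-03,  7.52972904e-02,  9.97149820e-01,
         1.59080959e+03],
       [ 0.00000000e+00,  0.00000000e+00,  0.00000000e+00,
         1.00000000e+00]])}
side {'camera_matrix': array([[436.35522114,   0.        , 332.91203403],
       [  0.        , 436.35522114, 195.39590416],
       [  0.        ,   0.        ,   1.        ]]), 'world_from_camera': array([[-9.70088324e-01,  1.61290652e-01, -1.81422077e-01,
         3.02072163e+02],
       [-2.42397199e-01, -6.84013152e-01,  6.88018608e-01,
         7.98176118e+02],
       [-1.31241167e-02,  7.11415022e-01,  7.02649574e-01,
         9.43186530e+02],
       [ 0.00000000e+00,  0.00000000e+00,  0.00000000e+00,
         1.00000000e+00]])}
0.1 [-3.12041787e+00 -3.53761446e-01 -1.89248829e-04]
```

View pics/top0.png

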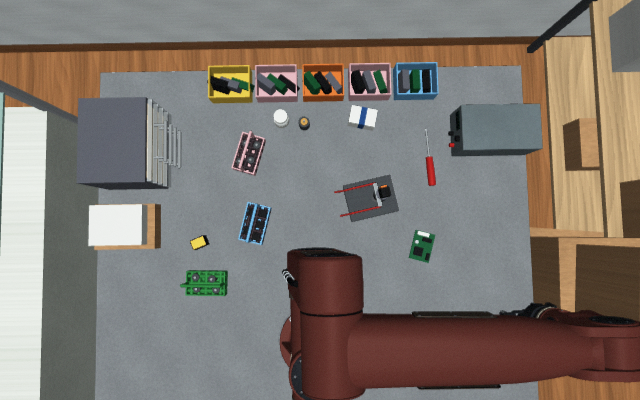

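View pics/side0.png

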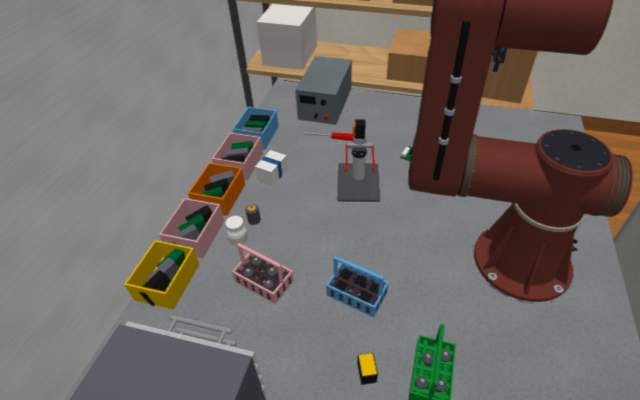

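The top view shows the pink basket at about (248,153), the stand foot at (371,198) with its red prongs pointing left (+y) to tips at (337,191) and (343,215), and the black grip near (382,191). The side view confirms this, with the pink basket at (263,272). Next I'll get the 3D positions.

Run:
```python
from h import *
for n,bb,sb in(("top",(225,270,125,180),(325,405,170,225)),("side",(225,300,240,305),(330,385,115,205))):
    z=np.load(n+"0.npz"); p=z['p'].astype(int); X=z['X']
    def crop(b): return p[b[2]:b[3],b[0]:b[1]].reshape(-1,3), X[b[2]:b[3],b[0]:b[1]].reshape(-1,3)
    c,Y=crop(bb); B,G,R=c.T
    pink=(R-G>30)
    m=pink&(Y[:,2]>98)&(Y[:,2]<125); Q=Y[m]
    print(n,"bar",m.sum(),Q.mean(0),Q.min(0),Q.max(0))
    u,s,vt=np.linalg.svd(Q[:,:2]-Q[:,:2].mean(0)); t=(Q[:,:2]-Q[:,:2].mean(0))@vt[0]; print(vt[0],np.degrees(np.arctan2(vt[0,1],vt[0,0])),t.min(),t.max(), "mid",Q[:,:2].mean(0)+vt[0]*(t.min()+t.max())/2)
    m=pink&(Y[:,2]>25)&(Y[:,2]<60); print("body minAreaRect",cv2.minAreaRect(Y[m][:,:2].astype(np.float32)))
    c,Y=crop(sb); B,G,R=c.T; red=(R-G>60)&(R-B>60)
    Q=Y[red&(Y[:,2]>100)]
    print("red pts",len(Q)); o=np.argsort(Q[:,1]); print(np.round(np.c_[Q,c[red&(Y[:,2]>100)]][o][::max(1,len(o)//40)]).astype(int).tolist())
    m=(c.max(1)<60)&(Y[:,2]>205)&(Y[:,2]<235); print("grip top",m.sum(),Y[m].mean(0),cv2.minAreaRect(Y[m][:,:2].astype(np.float32)))
    m=(Y[:,2]>7)&(Y[:,2]<17); print("foot",m.sum(),cv2.minAreaRect(Y[m][:,:2].astype(np.float32)))
    q=p[sb[2]:sb[3],sb[0]:sb[1]].astype(np.uint8); q2=p[bb[2]:bb[3],bb[0]:bb[1]].astype(np.uint8)
    a=cv2.resize(q,(400,400*q.shape[0]//q.shape[1]),interpolation=0); b=cv2.resize(q2,None,fx=5,fy=5,interpolation=0)
    h=max(len(a),len(b)); im=np.zeros((h,a.shape[1]+b.shape[1],3),np.uint8); im[:len(a),:a.shape[1]]=a; im[:len(b),a.shape[1]:]=b
    s=min(1,590/h); cv2.imwrite(f"pics/crop_{n}.png",cv2.resize(im,None,fx=s,fy=s))
```

```text
top bar 105 [646.95006897 219.60823585 114.61692951] [586.69918273 199.14409449 107.77892866] [705.92776017 241.7852273  121.80726734]
[-0.95522793  0.29587091] 162.7902315074263 -62.22837368372973 63.11189545263261 mid [646.52808664 219.73894004]
body minAreaRect ((645.5863037109375, 220.35366821289062), (81.18890380859375, 128.9163055419922), 72.8534164428711)
red pts 139
[[510, -221, 210, 59, 118, 214], [507, -218, 214, 44, 99, 187], [507, -211, 215, 61, 127, 226], [505, -206, 209, 40, 88, 161], [451, -201, 149, 55, 54, 120], [527, -194, 148, 50, 50, 116], [447, -188, 151, 47, 48, 152], [445, -185, 148, 41, 44, 168], [445, -182, 147, 41, 43, 166], [520, -180, 154, 34, 33, 163], [521, -177, 150, 40, 42, 165], [520, -174, 154, 39, 41, 164], [520, -171, 153, 43, 46, 155], [441, -168, 154, 39, 43, 166], [439, -166, 147, 39, 44, 137], [439, -163, 148, 33, 37, 162], [518, -161, 151, 41, 44, 168], [517, -158, 153, 39, 42, 160], [518, -155, 149, 47, 47, 146], [439, -153, 150, 43, 45, 163], [439, -150, 147, 44, 47, 145], [439, -147, 145, 49, 49, 118], [515, -146, 150, 40, 42, 161], [514, -
[... 2400 characters left out ...]
 [429, -127, 148, 27, 30, 158], [428, -123, 144, 31, 35, 148], [427, -117, 142, 30, 34, 144], [506, -114, 144, 52, 52, 130], [503, -114, 148, 27, 32, 156], [505, -111, 143, 51, 52, 131], [501, -106, 144, 27, 30, 157], [504, -105, 145, 51, 51, 132], [501, -104, 143, 27, 31, 157], [502, -96, 145, 51, 53, 129], [496, -83, 153, 27, 30, 136], [421, -82, 166, 30, 31, 125], [495, -67, 164, 45, 44, 117], [302, 798, 943, 36, 40, 157]]
grip top 81 [ 484.86653248 -211.03911615  215.92456627] ((485.5564270019531, -214.9336395263672), (23.09793472290039, 27.831336975097656), 11.694426536560059)
foot 1378 ((527.4688720703125, -326.6239013671875), (198.46261596679688, 447.2082214355469), 6.933109283447266)
```

View pics/crop_top.png

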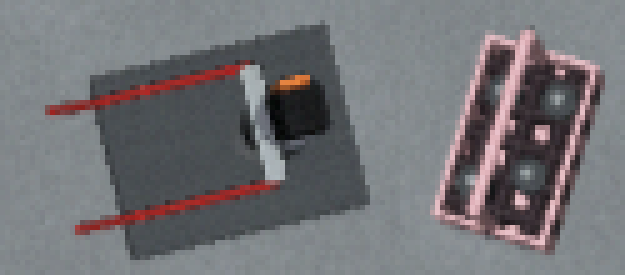

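The crop shows the orange button on the grip's upper side in the image (world +x), which is stand -y, so the stand's x axis is near 102°. The pink bar is off-centre in the image only because of parallax, and its length and body size match the given values. I'll fit the stand pose and plan with IK.

```bash
cat >> h.py <<'E'
from scipy.spatial.transform import Rotation as Ro
def down(deg):  # tool pointing down, closing axis (tool y) at world angle deg
    a=np.radians(deg); y=np.array([np.cos(a),np.sin(a),0]); z=np.array([0,0,-1.]); x=np.cross(y,z)
    return Ro.from_matrix(np.c_[x,y,z]).as_rotvec()
E
python3 - <<'E'
from h import *
from scipy.optimize import least_squares
for n,sb in(("top",(325,405,170,225)),("side",(330,385,115,205))):
    z=np.load(n+"0.npz"); p=z['p'].astype(int)[sb[2]:sb[3],sb[0]:sb[1]].reshape(-1,3); Y=z['X'][sb[2]:sb[3],sb[0]:sb[1]].reshape(-1,3)
    B,G,R=p.T; Q=Y[(R-G>60)&(abs(G-B)<8)&(Y[:,2]>135)&(Y[:,2]<170)]
    Q=Q[Q[:,1]>-200]
    s0=Q[:,0]-470+.22*(Q[:,1]+130)>0
    def f(v):
        a=v[0]; yy=np.array([-np.sin(a),np.cos(a)]); return Q[:,:2]@yy-v[1]-np.where(s0,-38,38)
    s=least_squares(f,[np.radians(102.5),0],loss="soft_l1"); a=s.x[0]; ax=np.array([np.cos(a),np.sin(a)]); t=Q[:,:2]@ax
    ct=np.array([-np.sin(a),np.cos(a)])*s.x[1]
    print(n,np.degrees(a),"rms",np.std(f(s.x)),"tip axis pos",t.max(),"tips mid(centre)",ct+ax*(t.max()-3),"axis est",ct+ax*(t.max()-3-145))
    if n=="top":
        # foot, by colour & height
        m=(Y[:,2]>8)&(Y[:,2]<20)&(p.max(1)<85); print("foot",m.sum(),cv2.minAreaRect(Y[m][:,:2].astype(np.float32)))
for nm,pos,d in(("bask",(644.7,220.3,91),72.8),("app",(437,5,163),102.5),("hook",(462,-105,127),102.5),("grip",(488.5,-217,175),12.5),("gripup",(488.5,-217,297),12.5)):
    for k in(0,180):
        q=r.solve_ik(pos,down(d+k)); print(nm,d+k,None if q is None else np.round(q,2))
E
```

```text
top 102.21696696989315 rms 1.511253626137468 tip axis pos -169.72190233679558 tips mid(centre) [460.09501892 -77.10543554] axis est [ 490.77908211 -218.82165997]
foot 898 ((485.94696044921875, -196.95437622070312), (126.38077545166016, 167.69752502441406), 12.486194610595703)
side 101.83606837736666 rms 1.3008518810105238 tip axis pos -164.51217980177037 tips mid(centre) [456.88484689 -75.40269176] axis est [ 486.62611878 -217.31976877]
bask 72.8 [0.14 0.37 0.15 1.35 0.   0.44]
bask 252.8 [ 0.14  0.37  0.15  1.35  0.   -2.7 ]
app 102.5 [-0.29 -0.41 -0.49  1.49 -0.   -0.51]
app 282.5 [-0.29 -0.41 -0.49  1.49 -0.    2.63]
hook 102.5 [-0.5  -0.28 -0.46  1.4  -0.   -0.72]
hook 282.5 [-0.5  -0.28 -0.46  1.4  -0.    2.42]
grip 12.5 [-0.66 -0.1  -0.21  1.46  0.    0.69]
grip 192.5 [-0.66 -0.1  -0.21  1.46 -0.   -2.45]
gripup 12.5 [-0.66 -0.07  0.04  1.68  0.    0.69]
gripup 192.5 [-0.66 -0.07  0.04  1.68 -0.   -2.45]
```

Run:
```python
from h import *
p=np.array(r.get_ee_pos()); r.move_l([p[0],p[1],320],feed=200)
r.goto([644.7,220.3,240],down(72.8))
ci=camera_info("wrist"); pic,d=snapshot("wrist"); cv2.imwrite("pics/w1.png",pic); np.save("w1d.npy",d)
print(r.get_time(),r.get_ee_pos(),r.get_qpos()); print(ci)
```

```text
4.0833 [644.96277571 219.59373949 240.0385225 ] [ 1.36819744e-01  3.67338170e-01  4.13998186e-01  1.61736637e+00
 -8.90176774e-05  4.38170709e-01]
{'camera_matrix': array([[309.70691629,   0.        , 314.46934058],
       [  0.        , 309.70691629, 197.87025246],
       [  0.        ,   0.        ,   1.        ]]), 'world_from_camera': array([[ 2.96480849e-01, -9.22910927e-01, -2.45630877e-01,
         5.81563825e+02],
       [ 9.55038477e-01,  2.86717978e-01,  7.54606423e-02,
         2.38608263e+02],
       [ 7.83337123e-04, -2.56959574e-01,  9.66421835e-01,
         3.81804716e+02],
       [ 0.00000000e+00,  0.00000000e+00,  0.00000000e+00,
         1.00000000e+00]])}
```

View pics/w1.png

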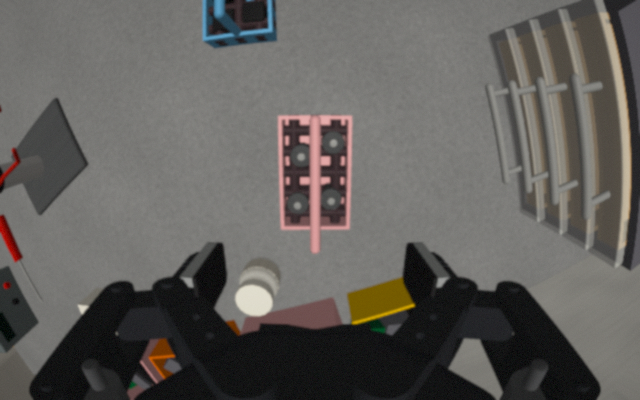

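The wrist view shows the pink basket centred: the bar runs vertically at column 315, from row 116 to row 252, midway between the fingers. I'll check its midpoint, then grasp and lift.

```bash
cat >> h.py <<'E'
def wray(ci,u,v,z):  # wrist fisheye pixel -> world point at height z
    K=ci["camera_matrix"]; T=ci["world_from_camera"]
    a,b=(u-K[0,2])/K[0,0],(v-K[1,2])/K[1,1]; t=np.hypot(a,b); s=np.sin(t)/max(t,1e-9)
    D=T[:3,:3]@np.array([a*s,-b*s,-np.cos(t)]); return T[:3,3]+D*(z-T[2,3])/D[2]
E
python3 - <<'E'
from h import *
ci=camera_info("wrist"); A=wray(ci,315,117,112); B=wray(ci,315.5,251,112); print(A,B,np.linalg.norm(A-B),(A+B)/2)
m=(A+B)/2
c=np.array([644.8,220,0]); 
if np.linalg.norm(m[:2]-c[:2])<12:
    c[:2]=(c[:2]+m[:2])/2; print("target",c)
    r.move_l([c[0],c[1],91],feed=150)
    r.set_gripper(3,60); print("w",r.get_gripper_width(),r.get_grasp_force(),r.get_force())
    r.move_l([c[0],c[1],115],feed=60); print("w",r.get_gripper_width(),r.get_force())
    r.move_l([c[0],c[1],245],feed=200); print(r.get_gripper_width(),r.get_force(),r.get_time())
    p,d=snapshot("side"); cv2.imwrite("pics/s2.png",cv2.resize(p[180:330,180:400],None,fx=3,fy=3))
E
```

```text
[581.411006   239.40884158 112.        ] [700.5075526  203.00167118 112.        ] 124.53702046755484 [640.9592793  221.20525638 112.        ]
target [642.87963965 220.60262819   0.        ]
w 8.05030558996848 58.44076216220856 [-1.01996321 -1.25142095  1.68846777]
w 8.071420837344158 [ 0.48010333 -0.2776554  -3.63433784]
7.62211118366525 [-0.09921553  0.61595313 -3.7918448 ] 7.275
```

View pics/s2.png

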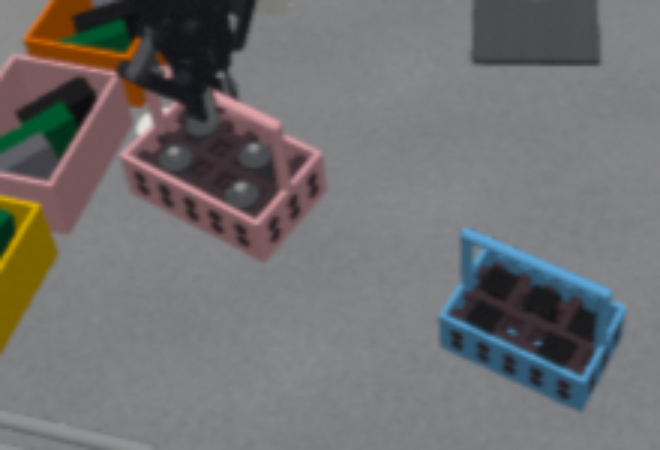

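It's lifted level at the handle, and the other things are undisturbed. Now to the approach pose in front of the prongs, with a check before going in.

```bash
cat >> h.py <<'E'
ANG=102.2; AX=np.array([np.cos(np.radians(ANG)),np.sin(np.radians(ANG)),0]); YS=np.array([-AX[1],AX[0],0])
COL=np.array([489,-217.5,0]); HOOK=np.array([464.8,-105.3,0])
E
python3 - <<'E'
from h import *
a=HOOK+125*AX
r.goto(list(a[:2])+[245],down(ANG)); r.move_l(list(a[:2])+[163],feed=120)
print(r.get_time(),r.get_ee_pos(),r.get_force(),r.get_gripper_width())
p,d=snapshot("side"); cv2.imwrite("pics/s3.png",cv2.resize(p[100:270,280:480],None,fx=3.5,fy=3.5)); np.savez("side3.npz",p=p,d=d,X=cloud("side",d))
X=cloud("side",d); P=p.astype(int); B,G,R=P[...,0],P[...,1],P[...,2]
m=(R-G>25)&(abs(B-G)<40)&(B>G)&(X[...,2]>60)&(X[...,1]>-60)&(X[...,1]<120)&(X[...,0]<540)&(X[...,0]>330); Q=X[m]
print(m.sum(),Q.min(0),Q.max(0))
E
```

```text
9.2667 [438.85190472  16.84726093 163.8105453 ] [ 0.11352707  0.1337163  -3.38455889] 7.835487093312557
937 [367.67813078 -36.22823862  72.5321335 ] [501.18343574  69.98896653 359.27354656]
```

View pics/s3.png

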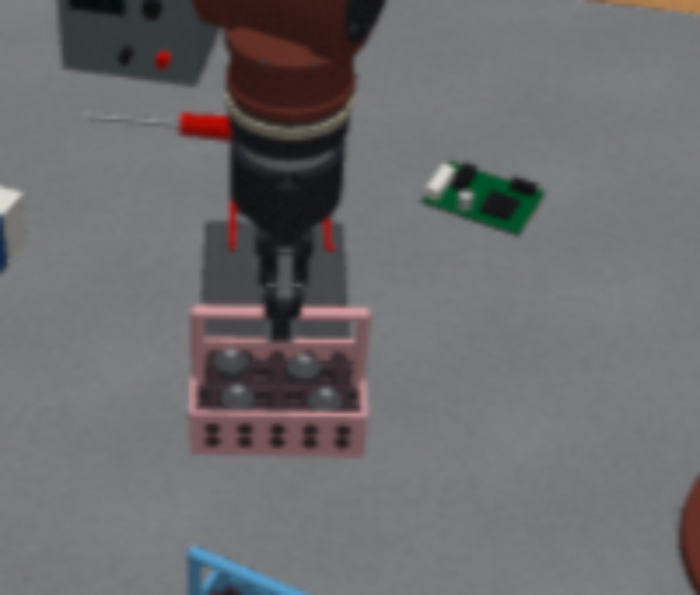

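The basket hangs level. In the crop the bar spans columns 190–370, centred between the prongs at columns 233 and 328. The underside is at z≈72, as expected. Go in and lower.

Run:
```python
from h import *
print("in",r.move_l(list(HOOK[:2])+[163],feed=80,guard=10),r.get_ee_pos(),r.get_force())
if np.linalg.norm(np.array(r.get_ee_pos())[:2]-HOOK[:2])<4:
    print("low",r.move_l(list(HOOK[:2])+[124],feed=40,guard=5),r.get_ee_pos(),r.get_force(),r.get_gripper_width())
p,d=snapshot("side"); cv2.imwrite("pics/s4.png",cv2.resize(p[100:230,290:440],None,fx=4,fy=4)); print(r.get_time())
```

```text
in False [ 464.77426324 -104.94278794  163.04029361] [-0.44248296  0.53370462 -3.47065499]
low True [ 464.71377842 -105.88533668  127.74608353] [ 2.2339584  -6.04683406 -1.01041761] 8.234868913810073
11.8833
```

View pics/s4.png

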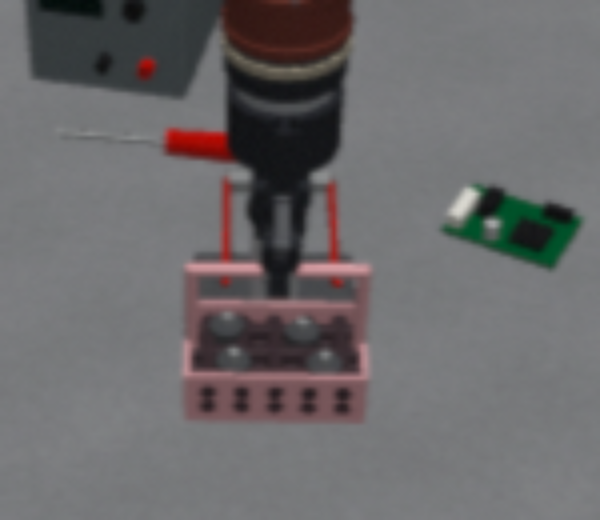

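The prongs pass under the bar and their tips show in front of it at (225,285) and (337,283). Contact came at the expected height, so I'll release and retreat upward.

Run:
```python
from h import *
r.set_gripper(20); r.set_gripper(60); print(r.get_gripper_width(),r.get_force())
p=r.get_ee_pos(); r.move_l([p[0],p[1],300],feed=120)
g=COL
r.goto([g[0],g[1],300],down(ANG-90)); r.set_gripper(85); 
ci=camera_info("wrist"); w,_=snapshot("wrist"); cv2.imwrite("pics/w5.png",w); print(r.get_time(),r.get_ee_pos(),r.get_force())
import pickle; pickle.dump(ci,open("ci5.pkl","wb"))
```

```text
59.896194162092115 [-0.64998634 -0.10814325  0.42839724]
15.9083 [ 489.02896849 -217.42389833  300.04691603] [ 0.84779299 -0.06673362 -0.42112195]
```

View pics/w5.png

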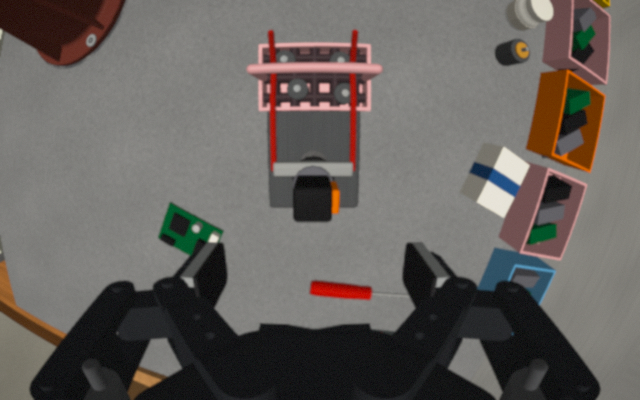

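The basket hangs on both prongs and the arm is clear of it. The grip block spans columns 293–331 with its back top edge at row 221, and the orange button is on the right (stand -y) at (335,197). I'll check the centre from these pixels.

Run:
```python
from h import *
import pickle; ci=pickle.load(open("ci5.pkl","rb"))
w=cv2.imread("pics/w5.png").astype(int)
print(w[205,285:350].max(1).tolist()); print(w[160:230,312].max(1).tolist())
for u,v in((293,205),(331,205),(312,221)):
    q=wray(ci,u,v,220)-COL; print(u,v,"stand x",q@AX,"y",q@YS)
```

```text
[81, 79, 79, 81, 79, 79, 77, 65, 47, 33, 28, 33, 33, 32, 34, 32, 34, 31, 33, 33, 32, 32, 29, 34, 33, 32, 30, 30, 31, 29, 30, 28, 25, 31, 33, 30, 32, 30, 31, 30, 31, 30, 29, 29, 24, 42, 98, 164, 213, 229, 232, 231, 221, 188, 141, 100, 84, 82, 75, 78, 79, 78, 79, 78, 80]
[54, 83, 111, 142, 149, 133, 110, 108, 111, 114, 113, 114, 111, 108, 95, 67, 35, 19, 14, 16, 14, 15, 17, 17, 15, 19, 20, 22, 28, 30, 31, 31, 33, 35, 34, 31, 32, 31, 27, 31, 29, 30, 34, 29, 31, 30, 31, 31, 32, 29, 31, 33, 28, 27, 27, 29, 29, 31, 30, 29, 42, 72, 102, 125, 135, 139, 136, 134, 133, 131]
293 205 stand x 0.7974213009601981 y 17.308047208907
331 205 stand x 0.8347417132393804 y -11.070756100267504
312 221 stand x -11.806955449990587 y 3.128904389699731
```

Run:
```python
from h import *
g=COL+1*AX+2.5*YS
r.move_l([g[0],g[1],300],feed=100); print("down",r.move_l([g[0],g[1],175],feed=100,guard=10))
f0=np.array(r.get_force())
r.set_gripper(25,40)
for i in range(3):
    f=np.array(r.get_force())-f0; print(np.array(r.get_ee_pos())-g,"w",r.get_gripper_width(),"gf",r.get_grasp_force(),"f stand",f@AX,f@YS,f[2])
    if abs(f@YS)<4: break
    g=g+YS*np.sign(f@YS)*min(1.5,abs(f@YS)/10); r.move_l([g[0],g[1],175],feed=20); 
print(g,r.get_time())
```

```text
down False
[ 7.80134950e-01 -1.06316637e-01  1.75881630e+02] w 29.695311707343414 gf 42.03210264444351 f stand 0.41495562279391424 -3.8076572146750154 4.571045029974503
[ 486.34513547 -217.0508961     0.        ] 18.1
```

Width 29.7 mm means the button is fully in (the bar also read 2 mm under its size), and the side force is small. Firm up the grip and pull.

Run:
```python
from h import *
r.set_gripper(25,70); p=np.array(r.get_ee_pos()); print("w",r.get_gripper_width(),r.get_grasp_force())
for z in (190,210,230,240,260,280,291):
    s=r.move_l([486.35,-217.05,z],feed=40,guard=30); print(z,s,np.round(r.get_ee_pos(),1),np.round(r.get_force(),1),round(r.get_gripper_width(),1))
    if s: break
if not s: print("stop",r.move_l([486.35,-217.05,303],feed=15,guard=18),r.get_ee_pos(),r.get_force(),r.get_gripper_width())
r.hold(0.3); print(r.get_time(),r.get_ee_pos(),r.get_force(),r.get_grasp_force())
p,d=snapshot("side"); X=cloud("side",d); cv2.imwrite("pics/s6.png",cv2.resize(p[70:230,280:440],None,fx=3.7,fy=3.7))
```

```text
w 28.91230590924502 69.0912401676178
190 False [ 487.  -217.   189.5] [ 7.3 -0.8 -5. ] 29.5
210 False [ 487.  -217.   209.4] [ 6.9 -0.1 -4.7] 29.6
230 False [ 486.9 -217.   229.3] [ 6.5 -0.7 -4.3] 29.0
240 False [ 486.9 -217.   239.2] [ 6.2 -0.6 -5.2] 29.2
260 False [ 486.9 -217.   259.1] [ 6.3 -0.4 -5.7] 29.4
280 False [ 486.9 -217.1  279. ] [ 6.2 -1.  -5.5] 29.4
291 False [ 486.9 -217.   290.1] [ 6.  -0.3 -6.3] 29.4
stop True [ 487.08954181 -216.98197041  295.32803435] [ 2.94373652 -1.461142   -5.04312155] 29.157570742018383
23.1167 [ 487.00528514 -216.89384136  295.33748683] [ 4.54969628 -2.69248465 -9.32558986] 76.03205770254135
```

View pics/s6.png

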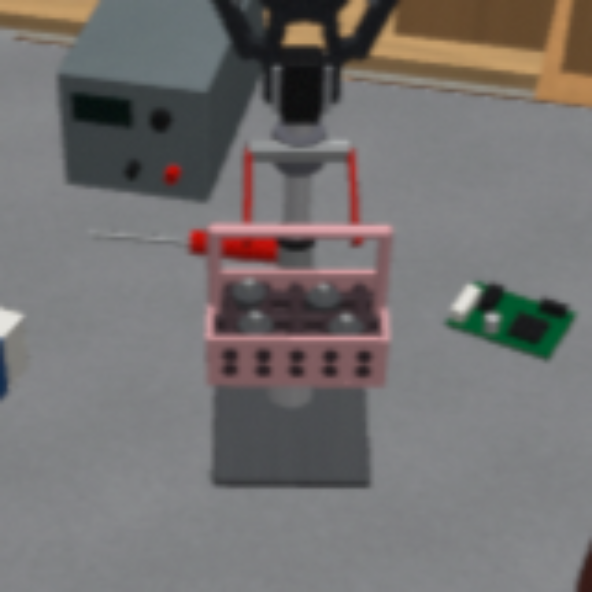

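The basket still hangs on both prongs, both tubes are out, and the lift so far is 119.5 mm. I'll ease up against the second stop to be sure.

Run:
```python
from h import *
z=r.get_ee_pos()[2]
for i in range(6):
    z+=.5; r.move_l([487.0,-217,z],feed=10); r.hold(.15); f=r.get_force(); print(round(z,1),np.round(r.get_ee_pos(),2),np.round(f,1),round(r.get_gripper_width(),2))
    if f[2]<-20: break
r.hold(.5)
p,d=snapshot("side"); X=cloud("side",d)
print(r.get_time(),r.get_ee_pos(),r.get_force(),r.get_gripper_width(),r.get_grasp_force())
P=p.astype(int); m=(P.max(2)<60)&(X[...,2]>250)&(abs(X[...,0]-487)<10)&(abs(X[...,1]+217)<20); print("grip pts z max",X[m][:,2].max() if m.any() else None)
m=(P[...,2]-P[...,1]>25)&(P[...,0]>P[...,1])&(X[...,2]>255)&(X[...,2]<285)&(abs(X[...,1]+105)<40)&(X[...,0]>380)&(X[...,0]<560); print("bar",m.sum(),X[m].mean(0),X[m].min(0),X[m].max(0))
```

```text
295.9 [ 487.   -216.94  295.63] [ 5.1 -1.9 -9.2] 29.18
296.4 [ 486.97 -216.93  296.11] [ 5.3 -2.1 -9.3] 29.19
296.9 [ 486.96 -216.91  296.14] [  5.3  -2.3 -13.5] 28.91
297.4 [ 486.94 -216.88  296.2 ] [  5.8  -1.3 -16. ] 29.1
297.9 [ 486.9  -216.86  296.2 ] [  6.4  -2.3 -19. ] 29.14
298.4 [ 486.88 -216.86  296.25] [  7.9  -3.3 -21.7] 29.07
26.1167 [ 486.88530999 -216.84717091  296.22841113] [  6.37153257  -2.99123128 -21.42748441] 29.1116334291553 73.88210892677307
grip pts z max 412.43718078007373
bar 210 [ 465.91049084 -105.15652789  268.78344539] [ 401.26194558 -144.78188298  256.87017156] [525.65972309 -83.44759607 281.33235881]
```

The stop is firm at 296.2 mm (120.3 mm of lift), with a steady upward pull of about 21 N, the button fully in, and the bar at the hook (z≈266–269). Handing in.

```bash
python3 -c "
from bench import r
print(r.job_done())"
```

```text
the job is handed in; nothing more can be done
None
```

The job is handed in: the pink basket hangs by its handle on both prongs, and the gripper is holding the stand at its second stop (about 120 mm of lift) with the button squeezed in; the clock read 26.1 s at the last reading before hand-in.

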